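# Clamp the sleeve with the screw knob

## Task

One of the two blue screw clamps has a black sleeve lying in its V-shaped cradle. Screw that clamp's red knob down clockwise, regripping as often as needed, until it stops and its pad sits firmly on the sleeve. Keep the sleeve in its cradle, leave the empty clamp's knob as it is, and let go at the end.

Things in the scene. Friction and masses are not known exactly. Their poses are not given: they have to be found in the camera images.
- knob_grip (a point): centre, half-way up, of the round knurled red knob (36 mm diameter, 24 mm tall, vertical axis, white index line on top) of the blue clamp that holds the black sleeve. Free all round; below it only a 10 mm screw down to the 24 mm wide bridge, top at z = 71 mm. Knob centre at z = 106 mm with the screw fully open, 96 mm at the stop; it sinks 1.5 mm per rad.
- knob (a joint): turn of that knob in rad: 0 fully open, grows clockwise seen from above (tightening), 6.6 at the stop, where the pad presses on the sleeve. It starts somewhere between 0.1 and 1.0. It turns with an even friction of about 0.12 N m and stays where it is left; it cannot be pushed down without turning.
- sleeve_mid (a point): centre of the loose black sleeve, a cylinder 88 mm long and 18 mm in diameter, lying level in the clamp's V cradle along the point's y axis.
- sleeve_clamp_seat (a point): fixed point on the clamp that holds the sleeve, on the screw's axis at the height of the sleeve's centre line, z = 29 mm. The clamp is fixed to the table: blue base plate 116 x 80 mm, a blue bridge 100 mm long along the point's x axis on two posts, the V cradle along its y axis.
- spare_knob_mark (a point): outer part of the white index line on top of the red knob of the second, empty clamp, 14 mm off that knob's axis. This clamp is of the same make and size, with its screw open; its knob is to be left alone.
There are look-alikes about, which are no part of the job. Leave any turquoise look-alike of the part that bears sleeve_mid alone.

How it is judged:
By the outcome, as a careful person would: the job done as asked, in the order asked, and still so for the second after the job is handed in, with the robot touching nothing.
It also fails if it takes over 61 s, if anything falls off the work surface, if the arm or the gripper's body presses on something with over 40 N, if the wrist force passes 120 N, or if a joint passes its speed limit or range.

## Robot

A 6-joint arm with a two-finger parallel gripper is mounted at the origin on a cart in front of the work surface, level with it; the furniture and walls round the work are solid. World frame = base frame: x ahead of the robot, y to its left, z up, the work surface at z = 0. Lengths are in mm, angles in rad, forces in N, time in s.
With the tool pointing down it reaches from about 275 to 750 mm from the base axis. Payload 10.2 kg.
Tool frame: the origin (TCP) lies on the centre line of the jaws, within the pads' length; the fingertips stand 17 mm ahead of it and the grasp point (between the pads) lies 2 mm behind it; z points along the fingers, y is the line along which they close (so a half turn about z gives the same grasp; the last joint's range is limited). The gripper opens to 85 mm and grips with 20 to 120 N. Pads are 22 mm wide; open, the fingers measure 114 mm over their backs; the gripper's body (76 mm by 85 mm) begins 54 mm behind the grasp point. The pads swing forward as they close: fully open they stand 13 mm farther back than shut.
Start: joints at [-1.52, 0.313, 1.498, -0, 1.331, -0.223], TCP at [141.942, -505.454, 248.294] pointing down, gripper open.
Joint ranges: [-2.94, 2.94], [-0.97, 2.17], [0.19, 2.56], [-1.23, 4.37], [0.02, 3.11], [-2.88, 2.88]. Speed limits (rad/s): [2.39, 2.39, 3.01, 3.14, 3.14, 3.14].

## Interface

Orientations are given as a unit quaternion [w, x, y, z].
In Python, from rig import ctrl gives the robot as it stands. The module is installed in compiled form; this text tells all that it offers.
- The arm moves only by the shell command python3 -m jog 'ROWS' [FORCE]. ROWS is JSON, a list of rows, each an object with "delta_pos": the shift along the world's x, y, z in mm, a list of three; "angular": the turn, a rotation vector about the world's x, y, z in rad, a list of three; "fingers": the opening, from 0 (shut) to 1 (fully open). In form: [{"delta_pos": [tx, ty, tz], "angular": [rx, ry, rz], "fingers": fingers}, ...]. A call has 1 to 10 rows; each row is the pose to reach, as a shift and turn from the pose commanded when the call began; what a row does not reach only later rows make up. A row lasts 1/8 s, in which the tool goes at most 62.5 mm and 10.7 degrees, less where a joint would pass 70% of its speed; a pose out of reach is approached as far as the arm can. A call with a gripper value outside its range is refused whole. The fingers move at their own pace and stop on an object; FORCE is the grip in N (left out, the last holds). Time passes only in rows, so rows that repeat a pose let the fingers close. It gives the time, the measured TCP pose, the force, the opening and the grip force at its end, in the units of the state.
- ctrl.sense(): the state, without advancing time (a new reading comes with each control period).
- ctrl.capture(name): name is "scene" or "top" or "wrist"; returns a dict with "pixels" (400x640x3 uint8, blue, green, red), "fx", "fy", "cx", "cy" (pixels), "R" (3x3) and "t" (3): a world point X has camera coordinates R X + t. Camera axes: x right, y down, z forward; pixel columns grow to the right and rows downward; lengths in mm; the calibration is good to about 2 mm. A picture is of the moment at which its call begins. There is no depth.
- ctrl.finish_job(): hands the job in; it is judged then, once.
The state is a dict: "time_s": time; "joints": joint angles; "dq": joint speeds; "tau": joint torques, N m; "eef_pos": TCP position; "ee_rot": TCP orientation; "force": force on the tool from outside, world axes, zero at the start; "wrist_torque": the same for the moment, N m; "grip_width": opening from 0.0 (shut) to 1.0 (fully open); "grip_force": force on a finger pad.
Only numpy, scipy, OpenCV 4.12 (cv2) and the standard library are available. Lean on these libraries where they do the work, as an engineer would, in place of code of your own. Each camera call takes 0.05 s, during which the arm holds its last target. There are 200 camera calls.

## Working session

There is one attempt and no reset: what is moved stays moved. The work goes in short steps, Python scripts to look and compute and a shell command to move; the robot and the scene stay as the last step left them, time stands still between calls to the robot, and variables do not carry over. Pictures are saved under pics/ and viewed, at most 10 in all, crops included, and the job is handed in when it is done.

```bash
mkdir -p pics; python3 - <<'E'
from rig import ctrl
import cv2,pickle
for n in("scene","top"):
    c=ctrl.capture(n); cv2.imwrite(f"pics/{n}0.png",c["pixels"]); pickle.dump(c,open(f"{n}0.pkl","wb"))
    print(n,c["fx"],c["cx"],c["cy"],c["R"],c["t"])
print(ctrl.sense())
E
```

```text
scene 488.6204562382287 326.06380293035335 192.91576838722327 [[ 0.58850792 -0.80817503  0.02261738]
 [-0.47996054 -0.37174267 -0.7946353 ]
 [ 0.65061226  0.45679372 -0.60666563]] [-568.38464944  144.30636345  823.71949703]
top 413.2458439108746 317.1401269105853 205.90189183508005 [[ 0.15441491 -0.98799411  0.00486645]
 [-0.96157238 -0.15141351 -0.22902511]
 [ 0.22701231  0.03068545 -0.97340835]] [-419.12538992  387.88613555  849.61313911]
{'time_s': 0.1, 'joints': array([-1.52040625e+00,  3.13366383e-01,  1.49830666e+00, -6.25006955e-06,
        1.33097976e+00, -2.23420751e-01]), 'dq': array([ 1.29750255e-04,  2.88871008e-05, -2.22661138e-03,  1.57243722e-03,
        5.18615838e-04,  1.60314542e-04]), 'tau': array([ 2.40151829e-03, -4.12902868e+01, -2.60146236e+01, -1.80509237e-04,
        3.00430067e-03, -6.16397216e-06]), 'eef_pos': array([ 141.92785672, -505.25676548,  247.82694057]), 'ee_rot': array([-5.28353751e-04,  9.90642842e-01,  1.36478859e-01,  4.27784908e-05]), 'force': array([ 0.07058116, -0.16173606, -0.31674792]), 'wrist_torque': array([ 0.06215524, -0.00589047,  0.0733235 ]), 'grip_force': 0.0, 'grip_width': 0.9966216143197828}
```

View pics/scene0.png

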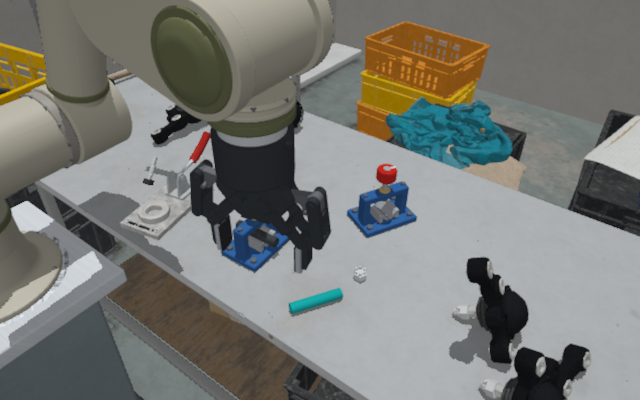

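View pics/top0.png

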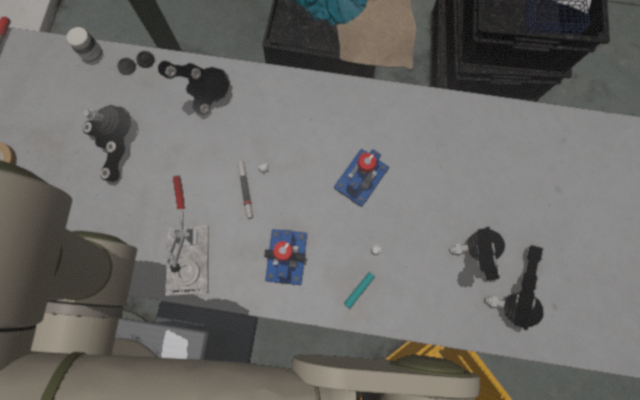

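The scene view shows a black sleeve in the near clamp at about (265,238). The far clamp at (385,210) looks empty. In the top view the clamp with the sleeve is at (284,252) and the spare is at (367,162).

```bash
cat > h.py <<'E'
import numpy as np,cv2
def ray(c,u,v,z):
    R=np.array(c["R"]);t=np.array(c["t"]);o=-R.T@t
    d=R.T@np.array([(u-c["cx"])/c["fx"],(v-c["cy"])/c["fy"],1]);return o+d*(z-o[2])/d[2]
def proj(c,X):
    p=np.array(c["R"])@np.array(X)+c["t"];return c["fx"]*p[0]/p[2]+c["cx"],c["fy"]*p[1]/p[2]+c["cy"]
def mask(c,lo,hi):
    return cv2.inRange(cv2.cvtColor(c["pixels"],cv2.COLOR_BGR2HSV),lo,hi)
def red(c): return mask(c,(0,120,60),(8,255,255))|mask(c,(172,120,60),(180,255,255))
def blobs(m,a=30):
    n,l,s,ce=cv2.connectedComponentsWithStats(m);return [(s[i],ce[i]) for i in range(1,n) if s[i][4]>a]
E
python3 - <<'E'
from h import *;import pickle
c=pickle.load(open("top0.pkl","rb"))
for s,ce in blobs(red(c)): print(s,ce,ray(c,*ce,110))
m=mask(c,(100,120,40),(125,255,255))
for s,ce in blobs(m,200):
    x,y,w,h,_=s;print("blue",s,ray(c,*ce,10))
im=c["pixels"]
cv2.imwrite("pics/crop.png",np.hstack([cv2.resize(im[215:295,250:320],None,fx=5,fy=5),cv2.resize(im[135:215,325:395],None,fx=5,fy=5)]))
E
```

```text
[ 0 17  9 17 95] [ 2.89473684 24.17894737] [735.64836714 400.81272223 110.        ]
[358 153  18  18 179] [366.17877095 162.39106145] [ 539.96378971 -441.56591325  110.        ]
[174 177   9  31 164] [178.23170732 192.70731707] [416.64402261 -74.52756571 110.        ]
[273 242  19  18 195] [281.97948718 251.34871795] [ 332.26740721 -302.10283082  110.        ]
blue [340 154  22  40 203] [ 536.49090318 -416.74621947   10.        ]
blue [266 259  22  23 258] [ 299.41586052 -287.77490712   10.        ]
```

View pics/crop.png

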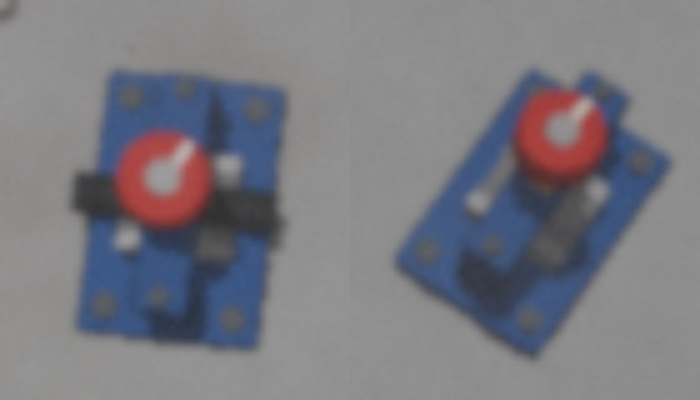

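The crop confirms it: the left clamp (282,251) holds the black sleeve and the right one is empty. I'll go above the left knob and pre-rotate counter-clockwise, which leaves q6 room for a long clockwise stroke.

```bash
python3 - <<'E'
from h import *;import pickle
c=pickle.load(open("top0.pkl","rb"));print(ray(c,283,250.6,117),ray(c,367,161,118))
E
python3 -m jog '[{"delta_pos":[40,40,0],"angular":[0,0,0.18],"fingers":1},{"delta_pos":[80,85,0],"angular":[0,0,0.36],"fingers":1},{"delta_pos":[120,130,0],"angular":[0,0,0.54],"fingers":1},{"delta_pos":[160,170,0],"angular":[0,0,0.72],"fingers":1},{"delta_pos":[190,203,0],"angular":[0,0,0.9],"fingers":1},{"delta_pos":[190,203,0],"angular":[0,0,1.08],"fingers":1},{"delta_pos":[190,203,0],"angular":[0,0,1.26],"fingers":1},{"delta_pos":[190,203,0],"angular":[0,0,1.44],"fingers":1},{"delta_pos":[190,203,0],"angular":[0,0,1.62],"fingers":1},{"delta_pos":[190,203,0],"angular":[0,0,1.8],"fingers":1}]' 60
python3 - <<'E'
from h import *;from rig import ctrl
s=ctrl.sense();print(s["joints"],s["eef_pos"],s["ee_rot"],s["time_s"])
c=ctrl.capture("wrist");cv2.imwrite("pics/w1.png",c["pixels"])
for s,ce in blobs(red(c),200): print(s,ce,ray(c,*ce,117))
E
```

```text
[ 333.2499647  -304.49338285  117.        ] [ 540.27217242 -442.24618048  118.        ]
time_s: 1.35
eef_pos: [331.9, -302.3, 248.1]
ee_rot: [-0.0, 0.506, 0.862, 0.0]
force: [0.4, 0.1, -0.3]
grip_width: 0.999
grip_force: 0.0
[-1.00089299e+00  1.44672067e-01  1.71132164e+00 -4.07293342e-05
  1.28620669e+00 -1.50985179e+00] [ 331.86122783 -302.32733476  248.05494306] [-2.79774781e-04  5.06320884e-01  8.62345099e-01  1.20186564e-04] 1.35
[504   0  94  14 905] [557.42762431   4.86850829] [415.85159903 -85.82523425 117.        ]
[306 169  39  40 975] [324.69230769 187.19794872] [ 332.26129969 -298.1031597   117.        ]
```

View pics/w1.png

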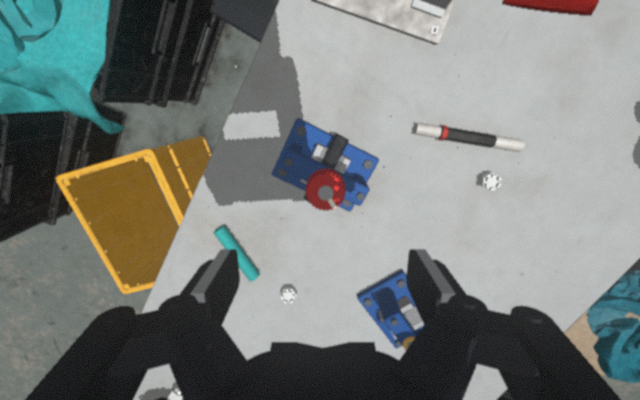

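The wrist view shows the sleeve clamp's knob, with its top-face centre (grey hub) near (326,193). I'll refine that and descend partway while finishing the pre-rotation.

```bash
python3 -m jog '[{"delta_pos":[0,0,-10],"angular":[0,0,0.18],"fingers":1},{"delta_pos":[0,0,-20],"angular":[0,0,0.36],"fingers":1},{"delta_pos":[0,0,-30],"angular":[0,0,0.54],"fingers":1},{"delta_pos":[0,0,-40],"angular":[0,0,0.72],"fingers":1},{"delta_pos":[0,0,-50],"angular":[0,0,0.9],"fingers":1},{"delta_pos":[0,0,-60],"angular":[0,0,1.08],"fingers":1},{"delta_pos":[0,0,-70],"angular":[0,0,1.15],"fingers":1},{"delta_pos":[0,0,-70],"angular":[0,0,1.15],"fingers":1}]'
python3 - <<'E'
from h import *;from rig import ctrl
s=ctrl.sense();print(s["joints"],s["eef_pos"],s["time_s"])
C=[]
for n in("wrist","scene","top"):
    c=ctrl.capture(n);C.append(c["pixels"])
    for s,ce in blobs(red(c),60): print(n,s,ce,ray(c,*ce,117))
    print(proj(c,(333,-303,117)))
cv2.imwrite("pics/w2.png",np.vstack([C[0][::1,:],cv2.resize(C[1][150:290,200:424],(640,400))])[::1] if 0 else cv2.resize(np.vstack([C[0],cv2.resize(C[1][150:290,200:424],(640,400))]),(480,600)))
E
```

```text
time_s: 2.4
eef_pos: [331.7, -302.1, 177.7]
ee_rot: [-0.0, -0.04, 0.999, 0.001]
force: [0.2, -0.0, -0.2]
grip_width: 1.0
grip_force: 0.0
[-1.00092711e+00  2.20960449e-01  1.81598120e+00 -4.63709835e-06
  1.10632477e+00 -2.65102079e+00] [ 331.72485052 -302.1264974   177.73567347] 2.4
wrist [ 295  191   52   56 1759] [321.20977828 216.53439454] [ 328.7681923  -302.73227604  117.        ]
wrist [ 549  275   41   81 1421] [567.41590429 312.41097818] [ 393.16297343 -107.53407423  117.        ]
wrist [141 388  37  12 341] [159.13196481 394.38123167] [ 503.52515203 -428.2550196   117.        ]
(np.float64(320.3394365549716), np.float64(222.1898029294944))
scene [163  54  14  10  86] [169.31395349  58.10465116] [636.08107629 276.34673462 117.        ]
scene [190 132  21  31 227] [200.14977974 146.57709251] [ 385.06057996 -116.72322076  117.        ]
scene [377 164  20  20 287] [385.91289199 174.37979094] [ 526.73959416 -451.23550086  117.        ]
scene [244 189  22  23 345] [254.08405797 200.77681159] [ 323.53289398 -315.0840209   117.        ]
(np.float64(252.6293239186797), np.float64(195.35315409441444))
top [ 0 17  9 17 95] [ 2.92631579 24.24210526] [731.25291704 393.9141868  117.        ]
top [358 153  18  18 179] [366.32960894 162.36312849] [ 537.51435739 -441.34177824  117.        ]
(np.float64(282.2194122186324), np.float64(250.60794624376905))
```

View pics/w2.png

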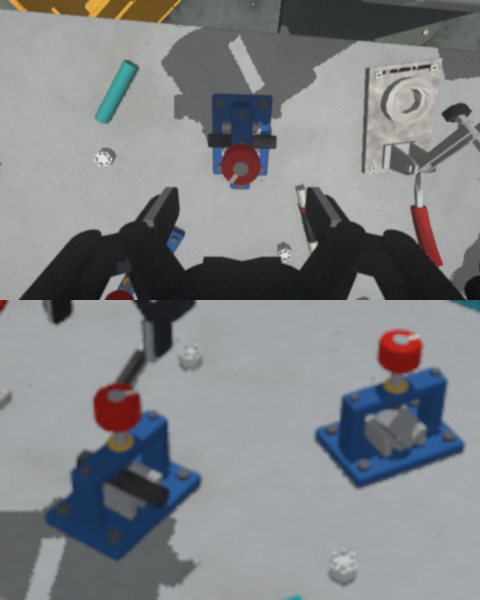

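The wrist view puts the knob top centre at about (321,225), and the scene view at about (254.6,194). Together with the top view that gives roughly (334.5,-303.5), all consistent within 2–3 mm. The sleeve lies in the V. Next I descend and grip.

```bash
python3 -m jog '[{"delta_pos":[3,-1,-25],"angular":[0,0,0],"fingers":1},{"delta_pos":[3,-1,-50],"angular":[0,0,0],"fingers":1},{"delta_pos":[3,-1,-75],"angular":[0,0,0],"fingers":1},{"delta_pos":[3,-1,-75],"angular":[0,0,0],"fingers":1},{"delta_pos":[3,-1,-75],"angular":[0,0,0],"fingers":0},{"delta_pos":[3,-1,-75],"angular":[0,0,0],"fingers":0},{"delta_pos":[3,-1,-75],"angular":[0,0,0],"fingers":0},{"delta_pos":[3,-1,-75],"angular":[0,0,0],"fingers":0}]' 50
python3 - <<'E'
from rig import ctrl
s=ctrl.sense();print(s["wrist_torque"])
E
```

```text
time_s: 3.55
eef_pos: [335.1, -303.3, 104.2]
ee_rot: [0.0, -0.041, 0.999, -0.0]
force: [-1.7, 4.7, 8.7]
grip_width: 0.408
grip_force: 48.9
[ 0.68996397  0.17642228 -0.01612783]
```

Gripped: the width matches the knob and side forces are small. First clockwise stroke.

```bash
python3 -m jog '[{"delta_pos":[0,0,-0.2],"angular":[0,0,-0.15],"fingers":0},{"delta_pos":[0,0,-0.4],"angular":[0,0,-0.3],"fingers":0},{"delta_pos":[0,0,-0.7],"angular":[0,0,-0.45],"fingers":0},{"delta_pos":[0,0,-0.9],"angular":[0,0,-0.6],"fingers":0},{"delta_pos":[0,0,-1.1],"angular":[0,0,-0.75],"fingers":0},{"delta_pos":[0,0,-1.4],"angular":[0,0,-0.9],"fingers":0},{"delta_pos":[0,0,-1.6],"angular":[0,0,-1.05],"fingers":0},{"delta_pos":[0,0,-1.8],"angular":[0,0,-1.2],"fingers":0},{"delta_pos":[0,0,-2.1],"angular":[0,0,-1.4],"fingers":0},{"delta_pos":[0,0,-2.4],"angular":[0,0,-1.57],"fingers":0}]'
python3 - <<'E'
from rig import ctrl
s=ctrl.sense();print(s["wrist_torque"],s["joints"])
E
```

```text
time_s: 4.8
eef_pos: [335.1, -303.3, 101.8]
ee_rot: [0.0, 0.679, 0.734, 0.0]
force: [-0.2, 4.2, 9.2]
grip_width: 0.41
grip_force: 49.0
[0.72003654 0.25190775 0.09822601] [-9.95893650e-01  3.41036449e-01  1.89064097e+00  3.11348560e-04
  9.09553383e-01 -1.07334494e+00]
```

```bash
for i in 1; do python3 -m jog '[{"delta_pos":[0,0,-0.2],"angular":[0,0,-0.17],"fingers":0},{"delta_pos":[0,0,-0.5],"angular":[0,0,-0.34],"fingers":0},{"delta_pos":[0,0,-0.8],"angular":[0,0,-0.51],"fingers":0},{"delta_pos":[0,0,-1.0],"angular":[0,0,-0.68],"fingers":0},{"delta_pos":[0,0,-1.3],"angular":[0,0,-0.85],"fingers":0},{"delta_pos":[0,0,-1.5],"angular":[0,0,-1.02],"fingers":0},{"delta_pos":[0,0,-1.8],"angular":[0,0,-1.19],"fingers":0},{"delta_pos":[0,0,-2.0],"angular":[0,0,-1.36],"fingers":0},{"delta_pos":[0,0,-2.3],"angular":[0,0,-1.53],"fingers":0},{"delta_pos":[0,0,-2.6],"angular":[0,0,-1.7],"fingers":0}]'; done
python3 - <<'E'
from rig import ctrl
s=ctrl.sense();print(s["wrist_torque"],s["joints"])
E
python3 -m jog '[{"delta_pos":[0,0,-0.2],"angular":[0,0,-0.17],"fingers":0},{"delta_pos":[0,0,-0.5],"angular":[0,0,-0.34],"fingers":0},{"delta_pos":[0,0,-0.8],"angular":[0,0,-0.51],"fingers":0},{"delta_pos":[0,0,-1.0],"angular":[0,0,-0.68],"fingers":0},{"delta_pos":[0,0,-1.3],"angular":[0,0,-0.85],"fingers":0},{"delta_pos":[0,0,-1.5],"angular":[0,0,-1.02],"fingers":0},{"delta_pos":[0,0,-1.8],"angular":[0,0,-1.19],"fingers":0},{"delta_pos":[0,0,-2.0],"angular":[0,0,-1.36],"fingers":0},{"delta_pos":[0,0,-2.3],"angular":[0,0,-1.53],"fingers":0},{"delta_pos":[0,0,-2.6],"angular":[0,0,-1.7],"fingers":0}]'
python3 - <<'E'
from rig import ctrl
s=ctrl.sense();print(s["wrist_torque"],s["joints"])
E
```

```text
time_s: 6.05
eef_pos: [335.2, -303.3, 99.3]
ee_rot: [0.0, 1.0, -0.026, 0.0]
force: [-0.1, 4.2, 9.4]
grip_width: 0.406
grip_force: 49.1
[0.92962362 0.04730528 0.14191199] [-9.95854463e-01  3.45579249e-01  1.89274709e+00  6.90441477e-04
  9.02876630e-01  6.26183896e-01]
time_s: 7.3
eef_pos: [335.2, -303.4, 96.7]
ee_rot: [0.0, -0.64, 0.768, -0.0]
force: [-1.1, 3.7, 9.8]
grip_width: 0.405
grip_force: 49.2
[0.65104293 0.14437074 0.12921185] [-9.95961409e-01  3.50058313e-01  1.89490927e+00  2.80583394e-04
  8.96062169e-01  2.32617572e+00]
```

About 4.97 rad turned with the torque near the expected 0.12 N m. Release, back off 2.8 rad, regrip.

```bash
python3 -m jog '[{"delta_pos":[0,0,0],"angular":[0,0,0],"fingers":1},{"delta_pos":[0,0,0],"angular":[0,0,0],"fingers":1},{"delta_pos":[0,0,0],"angular":[0,0,0],"fingers":1},{"delta_pos":[0,0,0],"angular":[0,0,0],"fingers":1},{"delta_pos":[0,0,5],"angular":[0,0,0.18],"fingers":1},{"delta_pos":[0,0,5],"angular":[0,0,0.36],"fingers":1},{"delta_pos":[0,0,5],"angular":[0,0,0.54],"fingers":1},{"delta_pos":[0,0,5],"angular":[0,0,0.72],"fingers":1},{"delta_pos":[0,0,5],"angular":[0,0,0.9],"fingers":1},{"delta_pos":[0,0,5],"angular":[0,0,1.08],"fingers":1}]'
python3 -m jog '[{"delta_pos":[0,0,0],"angular":[0,0,0.18],"fingers":1},{"delta_pos":[0,0,0],"angular":[0,0,0.36],"fingers":1},{"delta_pos":[0,0,0],"angular":[0,0,0.54],"fingers":1},{"delta_pos":[0,0,0],"angular":[0,0,0.72],"fingers":1},{"delta_pos":[0,0,0],"angular":[0,0,0.9],"fingers":1},{"delta_pos":[0,0,0],"angular":[0,0,1.08],"fingers":1},{"delta_pos":[0,0,0],"angular":[0,0,1.26],"fingers":1},{"delta_pos":[0,0,0],"angular":[0,0,1.44],"fingers":1},{"delta_pos":[0,0,0],"angular":[0,0,1.62],"fingers":1},{"delta_pos":[0,0,-5],"angular":[0,0,1.72],"fingers":1}]'
python3 -m jog '[{"delta_pos":[0,0,0],"angular":[0,0,0],"fingers":1},{"delta_pos":[0,0,0],"angular":[0,0,0],"fingers":0},{"delta_pos":[0,0,0],"angular":[0,0,0],"fingers":0},{"delta_pos":[0,0,0],"angular":[0,0,0],"fingers":0},{"delta_pos":[0,0,0],"angular":[0,0,0],"fingers":0},{"delta_pos":[0,0,0],"angular":[0,0,0],"fingers":0}]' 50
python3 - <<'E'
from rig import ctrl
s=ctrl.sense();print(s["wrist_torque"],s["joints"])
E
```

```text
time_s: 8.55
eef_pos: [334.9, -303.4, 100.7]
ee_rot: [-0.0, 0.946, -0.324, -0.0]
force: [-0.3, -0.0, 0.1]
grip_width: 0.997
grip_force: 0.0
time_s: 9.8
eef_pos: [335.1, -303.6, 95.8]
ee_rot: [0.0, 0.863, 0.505, 0.0]
force: [-0.4, -0.3, -0.1]
grip_width: 1.0
grip_force: 0.0
time_s: 10.55
eef_pos: [335.0, -303.5, 95.9]
ee_rot: [0.0, 0.864, 0.503, 0.0]
force: [-0.8, 1.4, 5.4]
grip_width: 0.408
grip_force: 49.4
[ 0.24811635  0.25827627 -0.01346894] [-9.96374958e-01  3.51442458e-01  1.89539149e+00 -1.61227204e-05
  8.94448609e-01 -4.79237395e-01]
```

```bash
python3 -m jog '[{"delta_pos":[0,0,-0.2],"angular":[0,0,-0.15],"fingers":0},{"delta_pos":[0,0,-0.4],"angular":[0,0,-0.3],"fingers":0},{"delta_pos":[0,0,-0.7],"angular":[0,0,-0.45],"fingers":0},{"delta_pos":[0,0,-0.9],"angular":[0,0,-0.6],"fingers":0}]'
for i in 1 2 3 4; do
python3 -c "
from rig import ctrl
s=ctrl.sense();print('T',s['wrist_torque'],s['joints'][5])"
python3 -m jog '[{"delta_pos":[0,0,-0.1],"angular":[0,0,-0.1],"fingers":0},{"delta_pos":[0,0,-0.2],"angular":[0,0,-0.15],"fingers":0}]' | grep force; done
python3 -c "
from rig import ctrl
s=ctrl.sense();print('T',s['wrist_torque'],s['joints'][5])"
```

```text
time_s: 11.05
eef_pos: [334.9, -303.4, 95.0]
ee_rot: [-0.0, 0.975, 0.223, -0.0]
force: [-1.9, 2.0, 6.1]
grip_width: 0.405
grip_force: 49.4
T [0.36882964 0.26520998 0.12892169] 0.1254468861358411
force: [-1.7, 2.0, 7.1]
grip_force: 49.4
T [0.40565626 0.33548088 0.12225563] 0.2727386273304273
force: [-1.9, 2.9, 6.4]
grip_force: 49.4
T [0.40847833 0.33978375 0.16663418] 0.42268666332288596
force: [-2.4, 1.6, 8.7]
grip_force: 49.6
T [0.5380119  0.31342474 0.74863215] 0.5724759962719347
force: [-6.6, 5.2, 8.3]
grip_force: 49.8
T [0.82631327 1.12743576 0.36374517] 0.7215744612467958
```

The torque jumped to 0.75 N m and then the pads slipped, so the stop is reached. One firmer nudge, then release, rise straight up and look.

```bash
python3 -m jog '[{"delta_pos":[0,0,0],"angular":[0,0,0],"fingers":0},{"delta_pos":[0,0,0],"angular":[0,0,0],"fingers":0},{"delta_pos":[0,0,0],"angular":[0,0,-0.08],"fingers":0},{"delta_pos":[0,0,0],"angular":[0,0,-0.15],"fingers":0}]' 80
python3 -c "
from rig import ctrl
s=ctrl.sense();print('T',s['wrist_torque'],s['joints'][5])"
python3 -m jog '[{"delta_pos":[0,0,0],"angular":[0,0,-0.15],"fingers":1},{"delta_pos":[0,0,0],"angular":[0,0,-0.15],"fingers":1},{"delta_pos":[0,0,0],"angular":[0,0,-0.15],"fingers":1},{"delta_pos":[0,0,0],"angular":[0,0,-0.15],"fingers":1},{"delta_pos":[0,0,0],"angular":[0,0,-0.15],"fingers":1},{"delta_pos":[0,0,30],"angular":[0,0,-0.15],"fingers":1},{"delta_pos":[0,0,70],"angular":[0,0,-0.15],"fingers":1},{"delta_pos":[0,0,120],"angular":[0,0,-0.15],"fingers":1},{"delta_pos":[0,0,150],"angular":[0,0,-0.15],"fingers":1},{"delta_pos":[0,0,150],"angular":[0,0,-0.15],"fingers":1}]'
python3 - <<'E'
from h import *;from rig import ctrl
c=ctrl.capture("scene");t=ctrl.capture("wrist")
cv2.imwrite("pics/e.png",cv2.resize(np.vstack([t["pixels"],cv2.resize(c["pixels"][150:290,200:424],(640,400))]),(480,600)))
for z in(108,118): print(proj(c,(335,-303.5,z)))
E
```

```text
time_s: 12.55
eef_pos: [334.6, -303.0, 94.1]
ee_rot: [-0.0, 0.989, -0.148, -0.001]
force: [-4.5, 3.2, 10.0]
grip_width: 0.4
grip_force: 80.4
T [0.53164417 0.67701905 0.51068932] 0.872302584254651
time_s: 13.8
eef_pos: [335.4, -304.0, 245.9]
ee_rot: [0.002, 0.975, -0.221, 0.002]
force: [0.0, 0.5, -1.5]
grip_width: 0.999
grip_force: 0.0
(np.float64(254.00581010992525), np.float64(199.0549690960037))
(np.float64(253.61295729948162), np.float64(194.42991548260628))
```

View pics/e.png

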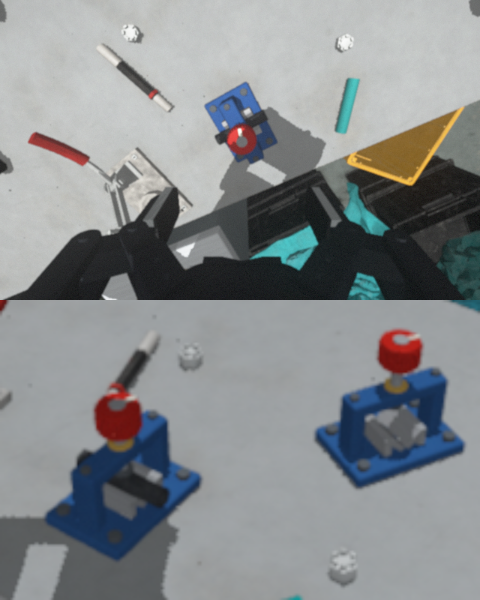

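The sleeve still lies in its V and the spare clamp's knob at (400,350) is unchanged. The tightened knob at (118,410) sits visibly lower. I'll check the drop numerically.

```bash
python3 - <<'E'
from h import *;from rig import ctrl
c=ctrl.capture("scene")
for s,ce in blobs(red(c),200): print(s,ce)
for z in (96,105): print(proj(c,(335,-303.5,z)))
w=ctrl.capture("wrist")
p=[proj(w,(335,-303.5,z)) for z in(108,110)];print(p)
for s,ce in blobs(red(w),400): print(s,ce)
u,v=map(int,p[0]);cv2.imwrite("pics/k.png",cv2.resize(w["pixels"][v-50:v+50,u-50:u+50],(500,500),interpolation=cv2.INTER_CUBIC))
for n in (0,.6,6.6):pass
E
```

```text
[190 132  20  31 228] [200.17982456 146.51754386]
[377 164  20  20 287] [385.91289199 174.37979094]
[244 189  22  27 363] [254.7107438  204.38016529]
(np.float64(254.46978564131035), np.float64(204.51735004610478))
(np.float64(254.1225585465478), np.float64(200.42944769028932))
[(np.float64(323.47243852883713), np.float64(188.37789449576198)), (np.float64(323.4749673709372), np.float64(189.0138174668716))]
[302 165  40  41 978] [322.57566462 185.0398773 ]
[  37  177   81   43 1122] [ 76.95900178 197.01782531]
```

View pics/k.png

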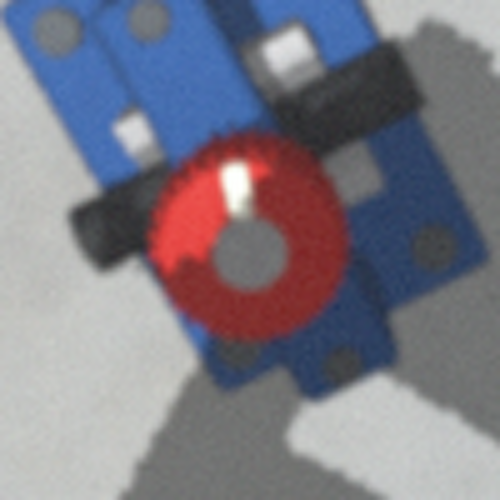

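The knob's centroid row of 204.4 matches a height of z = 96 (204.5), which is the stop; fully open would be about 200.4. The close-up shows the sleeve lying straight in the cradle. Handing in.

```bash
python3 -c "
from rig import ctrl
print(ctrl.finish_job())"
```

```text
the job is handed in; nothing more can be done
None
```

The knob of the clamp holding the sleeve is screwed down to its stop; the sleeve is still in its cradle, the spare knob was not touched, the gripper has let go, and the job is handed in at about 14 s (no verdict was returned).

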